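Pop the spent water-filter cartridge and catch it with the other finger

ROBOT

A 6-joint arm with a two-finger parallel gripper is mounted at the origin on a cart in front of the work surface, level with it; the furniture and walls round the work are solid. World frame = base frame: x ahead of the robot, y to its left, z up, the work surface at z = 0. Lengths are in m, angles in rad, forces in N, time in s.
With the tool pointing down it reaches from about 0.35 to 0.775 m from the base axis. Payload 7.3 kg.
Tool frame: the origin (TCP) lies at the very end of the fingers, on their centre line; the grasp point (between the pads) lies 19 mm behind it; z points along the fingers, y is the line along which they close (so a half turn about z gives the same grasp; the last joint's range is limited). The gripper opens to 92 mm and grips with 3 to 60 N. Pads are 19 mm wide; open, the fingers measure 130 mm over their backs; the gripper's body (75 mm by 190 mm) begins 47 mm behind the grasp point.
Start: joints at [-1.43, 0.342, 1.524, -0, 1.275, -0.146], TCP at [0.149, -0.504, 0.227] pointing down, gripper open.
Joint ranges: [-2.53, 2.53], [-0.77, 2.02], [0.04, 2.7], [-1, 4.14], [0.28, 2.66], [-3.11, 3.11]. Speed limits (rad/s): [2.57, 2.57, 3.14, 3.14, 3.14, 3.14].

INTERFACE

Orientations are given as [roll, pitch, yaw] about the fixed x, y, z axes, in that order (R = Rz(yaw) Ry(pitch) Rx(roll)).
In Python, from cell import robot gives the robot as it stands. The module is installed in compiled form; this text tells all that it offers.
- The arm moves only by the tool arm_command, never from a script. Its argument "moves" is a list of rows, each a list of 3 entries, a list of its own where there are three numbers: the shift along the tool's x, y, z in m, then the turn, a rotation vector about the tool's x, y, z in rad, then the finger opening in m, from 0 to 0.0918. In form: [[[dx, dy, dz], [ax, ay, az], claw], ...]. A call has exactly 5 rows; each row is the pose to reach, as a shift and turn from the pose commanded when the call began, along the tool's axes at that moment; what a row does not reach only later rows make up. A row lasts 1/10 s, in which the tool goes at most 50 mm and 8.59 degrees, less where a joint would pass 70% of its speed; a pose out of reach is approached as far as the arm can. A call with a gripper value outside its range is refused whole. The fingers move at their own pace and stop on an object; "squeeze" is the grip in N (left out, the last holds). Time passes only in rows, so rows that repeat a pose let the fingers close, or fill a call up. It gives the time, the measured TCP pose, the force, the opening and the grip force at its end, in the units of the state.
- robot.observe(): the state, without advancing time (a new reading comes with each control period).
- robot.read_camera(name): name is "side" or "top"; returns the picture (400x640x3 uint8, red, green, blue); there is no depth.
- robot.camera_model(name): a dict with "fx", "fy", "cx", "cy" (pixels), "R" (3x3) and "t" (3): a world point X has camera coordinates R X + t. Camera axes: x right, y down, z forward; pixel columns grow to the right and rows downward; lengths in m; the calibration is good to about 2 mm. A picture is of the moment at which its call begins. camera_model takes no time and is no camera call.
- robot.hand_in(): hands the job in; it is judged then, once.
The state is a dict: "time": time; "qpos": joint angles; "qvel": joint speeds; "joint_efforts": joint torques, N m; "tool_pos": TCP position; "tool_rot": TCP orientation; "contact_force": force on the tool from outside, world axes, zero at the start; "torque": the same for the moment, N m; "opening": finger opening in m; "grip_force": force on a finger pad.
Only numpy, scipy, OpenCV 4.12 (cv2) and the standard library are available. Lean on these libraries where they do the work, as an engineer would, in place of code of your own. Each camera call takes 0.05 s, during which the arm holds its last target. There are 200 camera calls.

TASK

The cartridge in the white countertop water filter is spent and has to drain before it is taken out. Press the round black eject button on top of the filter with one finger and with the other stop the blue-capped cartridge as it springs out of the front: let it pop out of its seat, but trap it gently before it is halfway out, and finish while that finger is still holding it back there to drip. Grip and lift nothing, do not shove the filter about, and leave the spare cartridge, the tumbler and the teaspoon alone.

Things in the scene. Friction and masses are not known exactly. Their poses are not given: they have to be found in the camera images.
- filter: Water filter, 2.4 kg, loose on rubber feet. White housing 190 mm long (its x), 104 wide (y), flat top 75 mm above the worktop; a low draining cradle (up to 19 mm high) reaches 90 mm further out in front, ports 15 mm behind. Origin: on the worktop under the housing's centre. Its -x axis points out of the front, the way the cartridge springs out; z up.
- eject_button (a point): Centre of the top of the round black eject button (41 mm across), 55 mm in front of the housing's centre and 11.5 mm above its flat top, i.e. 86 mm above the worktop. It goes straight down 8 mm; about 2 N starts it, 4 N frees the latch at 5 mm, 5.5 N is fully down. It comes up again when let go.
- button (a joint): Travel of the eject button, in m: 0 up, 0.008 fully down; the latch lets the cartridge go at about 0.005.
- cap_tab (a point): Middle of the front face of the upright blue thumb tab on the cartridge's cap; moves with it. Tab 44 mm wide, 8 thick, standing from 75 mm (level of the housing's top) to 95 mm above the worktop, this point 85 mm up; below it the round cap, 54 mm across, centre 42 mm up. Latched, this point is 50 mm in front (-x of the filter) of the button's centre, with open air before it down to the cradle.
- cartridge (a joint): How far the cartridge is out, in m: 0 latched home, 0.07 halfway, 0.10 end of its run. Freed, a spring drives it out level with 4 N (2.6 N at 0.07) at about 0.12 m/s, halfway in 0.6 s: the stopping finger must be waiting before the press. One gripper opened 50 to 85 mm, its fingers in line with the filter's x, spans the button and the space before the tab. It does not latch again.
- spare_mid (a point): Spare cartridge, loose, standing on its tail: 54 mm across at the blue cap (tab to 53 mm from its axis), 140 mm high. This point is on its axis, 70 mm up. Bystander.
- tumbler: Pink-tinted plastic tumbler, 77 mm across, 105 mm high, loose; origin under its centre. Bystander.
- teaspoon: Steel teaspoon lying flat, 132x28x11 mm, loose; origin under its middle, long axis x. Bystander.

How it is judged:
By the outcome, as a careful person would: the job done as asked, in the order asked, and still so for the second after the job is handed in, while the arm keeps its last pose, push and grip.
It also fails if it takes over 29 s, if anything falls off the work surface, if the arm or the gripper's body presses on something with over 40 N, if the wrist force passes 120 N, or if a joint passes its speed limit or range.

## Working session

There is one attempt and no reset: what is moved stays moved. The work goes in short steps, Python scripts to look and compute and a tool call to move; the robot and the scene stay as the last step left them, time stands still between calls to the robot, and variables do not carry over. Pictures are saved under pics/ and viewed, at most 10 in all, crops included, and the job is handed in when it is done.

Besides the shell and the picture viewer there is one more tool, called as name(argument=value, ...), one argument or row to a line, values as JSON. arm_command: Moves the arm, as the interface text tells. Its arguments: {"type":"object","properties":{"moves":{"type":"array"},"squeeze":{"type":"number"}},"required":["moves"]}

```bash
mkdir -p pics; python3 - <<'E'
from cell import robot
import cv2
for n in("top","side"):
    cv2.imwrite(f"pics/{n}0.png",robot.read_camera(n)[:,:,::-1]); m=robot.camera_model(n); print(n,m)
s=robot.observe(); print(s)
E
```

```text
top {'fx': 451.0754703914573, 'fy': 451.0754703914573, 'cx': 322.92333667872134, 'cy': 201.22515358544413, 'R': array([[-0.08264654, -0.99656773, -0.00472281],
       [-0.97210183,  0.08165961, -0.21988573],
       [ 0.21951669, -0.01358175, -0.9755142 ]]), 't': array([-0.02697145,  0.61201034,  0.88072258])}
side {'fx': 462.7269467448555, 'fy': 462.7269467448555, 'cx': 324.2480421842954, 'cy': 199.05460475868088, 'R': array([[ 0.85823178,  0.51314483, -0.01098139],
       [ 0.45258515, -0.76669083, -0.45535903],
       [-0.24208446,  0.38583358, -0.89024017]]), 't': array([-0.48018256, -0.28769705,  1.27519312])}
{'time': 0.1, 'qpos': array([-1.43000327e+00,  3.42653989e-01,  1.52490517e+00, -1.03954285e-05,
        1.27539577e+00, -1.46015686e-01]), 'qvel': array([-0.00140386, -0.00521954, -0.00177594, -0.00074731, -0.00060789,
       -0.00058247]), 'joint_efforts': array([ 1.50513693e-03, -4.32006776e+01, -2.44692189e+01,  7.19453604e-02,
        5.25599916e-02, -4.16430453e-05]), 'tool_pos': array([ 0.14847874, -0.5031963 ,  0.22611966]), 'tool_rot': array([-3.14024343e+00, -1.88372240e-04,  2.86811644e-01]), 'contact_force': array([-0.64498006,  0.26166179, -0.25791364]), 'torque': array([-0.00075974,  0.03484749, -0.00691278]), 'grip_force': 0.0, 'opening': 0.09188554438542933}
```

View pics/top0.png

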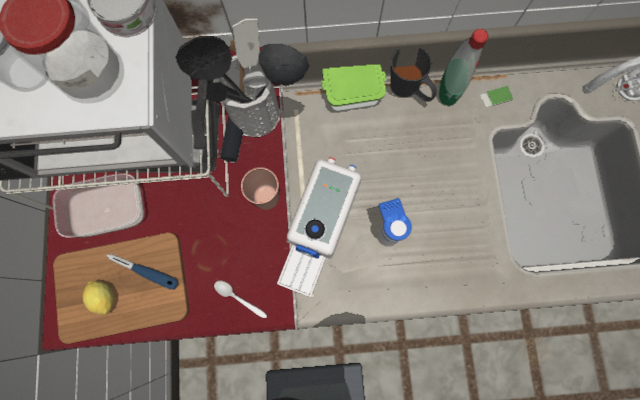

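View pics/side0.png

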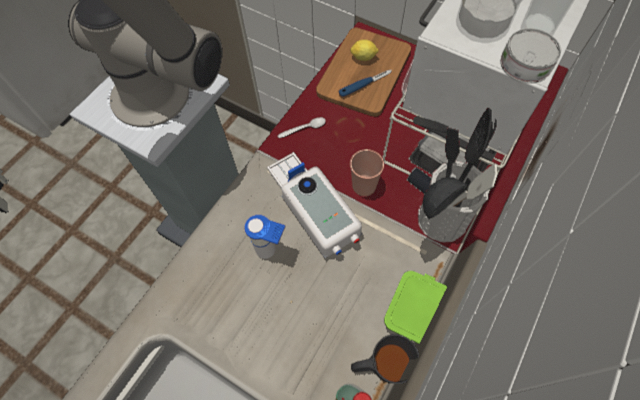

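The top view shows the filter at about (325,205), its button at (315,229), its tab at (307,251) and its cradle at (300,272). The spare is at (396,225), the tumbler at (260,188) and the spoon at (240,298). In the side view the button is at (307,185), the tab at (295,171) and the spare at (262,228).

```bash
cat > h.py <<'E'
import numpy as np,cv2
from cell import robot
def ray(n,uv,z):
    m=robot.camera_model(n);R=np.array(m["R"]);t=np.array(m["t"])
    c=-R.T@t; d=R.T@np.array([(uv[0]-m["cx"])/m["fx"],(uv[1]-m["cy"])/m["fy"],1])
    return c+d*(z-c[2])/d[2]
def proj(n,X):
    m=robot.camera_model(n);p=m["R"]@np.array(X)+m["t"]
    return np.array([m["fx"]*p[0]/p[2]+m["cx"],m["fy"]*p[1]/p[2]+m["cy"]])
def blobs(mask,off,amin=15):
    n,l,s,c=cv2.connectedComponentsWithStats(mask.astype(np.uint8))
    return [(tuple(c[i]+off),s[i,4],l==i) for i in range(1,n) if s[i,4]>=amin]
E
python3 - <<'E'
from h import *
box={"top":(270,150,370,300),"side":(260,145,370,265)}
for n in box:
    im=cv2.imread(f"pics/{n}0.png");x0,y0,x1,y1=box[n];c=im[y0:y1,x0:x1];off=np.array([x0,y0])
    h=cv2.cvtColor(c,cv2.COLOR_BGR2HSV)
    blue=(h[...,0]>100)&(h[...,0]<125)&(h[...,1]>150)&(h[...,2]>70)
    dark=(h[...,2]<60)
    for nm,m,z in(("blue",blue,.088),("dark",dark,.086)):
        for ce,a,mk in blobs(m,off):
            pts=np.argwhere(mk)[:,::-1].astype(np.float32)+off
            print(n,nm,np.round(ce,1),a,ray(n,ce,z).round(4),cv2.minAreaRect(pts))
    cv2.imwrite(f"pics/{n}_c.png",cv2.resize(c,None,fx=4,fy=4,interpolation=cv2.INTER_CUBIC))
E
```

```text
Traceback (most recent call last):
cv2.error: OpenCV(4.12.0) /io/opencv/modules/imgproc/src/convhull.cpp:143: error: (-215:Assertion failed) total >= 0 && (depth == CV_32F || depth == CV_32S) in function 'convexHull'
```

```bash
python3 - <<'E'
from h import *
box={"top":(270,150,370,300),"side":(260,145,370,265)}
for n in box:
    im=cv2.imread(f"pics/{n}0.png");x0,y0,x1,y1=box[n];c=im[y0:y1,x0:x1];off=np.array([x0,y0])
    h=cv2.cvtColor(c,cv2.COLOR_BGR2HSV)
    blue=(h[...,0]>100)&(h[...,0]<125)&(h[...,1]>150)&(h[...,2]>70)
    dark=(h[...,2]<60)
    for nm,m,z in(("blue",blue,.088),("dark",dark,.086)):
        for ce,a,mk in blobs(m,off):
            pts=(np.argwhere(mk)[:,::-1]+off).astype(np.float32)
            r=cv2.minAreaRect(pts)
            print(n,nm,np.round(ce,1),a,ray(n,ce,z).round(4),np.round(r[0],1),np.round(r[1],1),round(r[2],1))
    cv2.imwrite(f"pics/{n}_c.png",cv2.resize(c,None,fx=4,fy=4,interpolation=cv2.INTER_CUBIC))
E
```

```text
top blue [314.6 228.5] 33 [ 0.548 -0.056  0.088] [315.  228.5] [6. 5.] 0.0
top blue [307.1 250.5] 105 [ 0.5046 -0.0374  0.088 ] [307.4 250.8] [23.6  4.8] 21.8
top dark [314.5 228.9] 202 [ 0.5474 -0.0557  0.086 ] [314.5 228.5] [17. 17.] 90.0
side blue [295.9 170.2] 113 [ 0.5095 -0.0409  0.088 ] [295.7 170.5] [ 7.  20.4] 57.3
side blue [306.6 183.5] 31 [ 0.5489 -0.0579  0.088 ] [306.5 183.5] [5. 5.] 90.0
side blue [270.6 230.3] 420 [ 0.543  -0.1942  0.088 ] [268.2 229.8] [26.4 21.5] 22.4
side dark [307.  185.4] 155 [ 0.5515 -0.0606  0.086 ] [307. 185.] [14. 16.] 90.0
```

View pics/top_c.png

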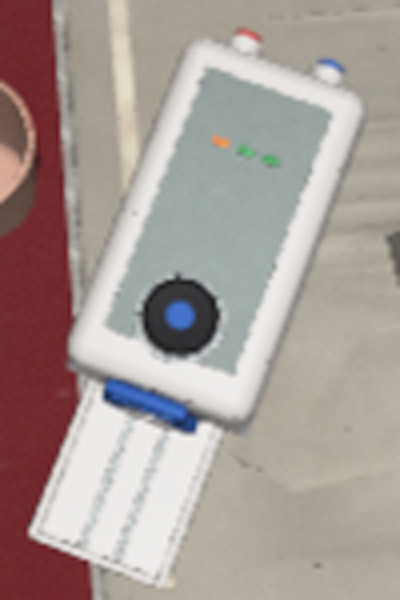

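View pics/side_c.png

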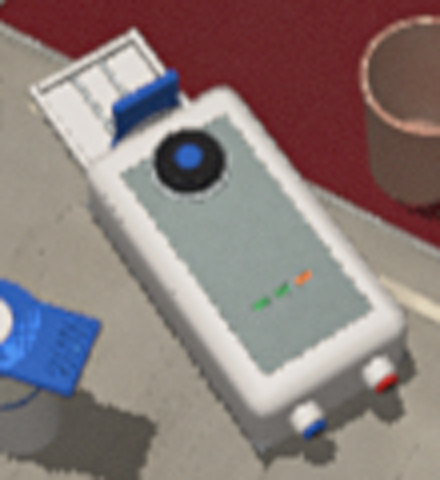

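The crops show the button at top px (314.6,228.5) with its tab in front of it, and the front faces the robot, about 157° in world. The cradle is empty and the way is clear. Next I'll measure the filter's heading from the teal panel and the tab.

```bash
python3 - <<'E'
from h import *
box={"top":(270,150,370,300),"side":(282,145,370,265)}
def yaw(p):
    r=cv2.minAreaRect((p[:,:2]*1000).astype(np.float32));b=cv2.boxPoints(r)
    e=[b[1]-b[0],b[2]-b[1]];e=max(e,key=np.linalg.norm)
    return np.round(r[0],1),np.round(r[1],1),round(np.degrees(np.arctan2(e[1],e[0]))%180,1)
for n in box:
    im=cv2.imread(f"pics/{n}0.png");x0,y0,x1,y1=box[n];c=im[y0:y1,x0:x1];off=np.array([x0,y0])
    h=cv2.cvtColor(c,cv2.COLOR_BGR2HSV)
    teal=(h[...,0]>70)&(h[...,0]<105)&(h[...,1]>18)&(h[...,1]<90)&(h[...,2]>110)
    ce,a,mk=max(blobs(teal,off),key=lambda b:b[1])
    print(n,"teal",a,*yaw(np.array([ray(n,p[::-1]+off,.076) for p in np.argwhere(mk)])))
    blue=(h[...,0]>100)&(h[...,0]<125)&(h[...,1]>150)&(h[...,2]>70)
    for ce,a,mk in blobs(blue,off,60): print(n,"tab",a,*yaw(np.array([ray(n,p[::-1]+off,.088) for p in np.argwhere(mk)])))
# triangulate blue dot
A=[];b=[]
for n,uv in(("top",(314.8,228.5)),("side",(306.6,183.5))):
    p,q=ray(n,uv,0),ray(n,uv,.2);d=(q-p)/np.linalg.norm(q-p);P=np.eye(3)-np.outer(d,d);A.append(P);b.append(P@p)
print(np.linalg.solve(sum(A),sum(b)))
for n,uv in(("top",(396,226)),("side",(258,224))): print(ray(n,uv,.14))
E
```

```text
Traceback (most recent call last):
ValueError: max() iterable argument is empty
```

```bash
python3 - <<'E'
from h import *
box={"top":(270,150,370,300),"side":(282,145,370,265)}
def yaw(p):
    r=cv2.minAreaRect((p[:,:2]*1000).astype(np.float32));b=cv2.boxPoints(r)
    e=[b[1]-b[0],b[2]-b[1]];e=max(e,key=np.linalg.norm)
    return np.round(r[0],1),np.round(r[1],1),round(np.degrees(np.arctan2(e[1],e[0]))%180,1)
for n,s in(("top",(325,205)),("side",(322,208))):
    im=cv2.imread(f"pics/{n}0.png");x0,y0,x1,y1=box[n];c=im[y0:y1,x0:x1];off=np.array([x0,y0])
    h=cv2.cvtColor(c,cv2.COLOR_BGR2HSV)
    v=cv2.cvtColor(im,cv2.COLOR_BGR2HSV)[s[1],s[0]].astype(int);print(v)
    teal=(abs(h.astype(int)-v)<[20,14,30]).all(-1)
    ce,a,mk=max(blobs(teal,off),key=lambda b:b[1])
    print(n,"teal",a,*yaw(np.array([ray(n,p[::-1]+off,.076) for p in np.argwhere(mk)])))
    blue=(h[...,0]>100)&(h[...,0]<125)&(h[...,1]>150)&(h[...,2]>70)
    for ce,a,mk in blobs(blue,off,60): print(n,"tab",a,*yaw(np.array([ray(n,p[::-1]+off,.088) for p in np.argwhere(mk)])))
A=[];b=[]
for n,uv in(("top",(314.8,228.5)),("side",(306.6,183.5))):
    p,q=ray(n,uv,0),ray(n,uv,.2);d=(q-p)/np.linalg.norm(q-p);P=np.eye(3)-np.outer(d,d);A.append(P);b.append(P@p)
print(np.linalg.solve(sum(A),sum(b)))
for n,uv in(("top",(396,226)),("side",(258,224))): print(ray(n,uv,.14))
E
```

```text
[ 82  17 170]
top teal 2011 [599.6 -80.6] [ 71.1 148.9] 154.5
top tab 105 [504.2 -37.9] [47.5  9.7] 63.5
[ 76  18 158]Traceback (most recent call last):
  File "<stdin>", line 13, in <module>
  File "h.py", line 4, in ray
    m=robot.camera_model(n);R=np.array(m["R"]);t=np.array(m["t"])
ValueError: time passes only in moves, steps and waits
```

arm_command(
  moves=[
    [[0.032,-0.023,0],[0,0,0],0.075],
    [[0.064,-0.046,0],[0,0,0],0.075],
    [[0.095,-0.069,0],[0,0,0],0.075],
    [[0.127,-0.092,0],[0,0,0],0.075],
    [[0.158,-0.115,0],[0,0,0],0.075],
  ],
  squeeze=20,
)

```text
time: 0.6
tool_pos: [0.2682, -0.347, 0.2265]
tool_rot: [-3.141, 0.0, 0.286]
contact_force: [0.8, -0.4, -0.2]
opening: 0.0753
grip_force: 0.0
```

arm_command(
  moves=[
    [[0.032,-0.023,0],[0,0,0],0.075],
    [[0.064,-0.046,0],[0,0,0],0.075],
    [[0.095,-0.069,0],[0,0,0],0.075],
    [[0.127,-0.092,0],[0,0,0],0.075],
    [[0.158,-0.115,0],[0,0,0],0.075],
  ],
)

```text
time: 1.1
tool_pos: [0.3872, -0.1921, 0.2266]
tool_rot: [-3.141, 0.0, 0.287]
contact_force: [0.6, -0.1, -0.2]
opening: 0.0749
grip_force: 0.0
```

arm_command(
  moves=[
    [[0.032,-0.023,0],[0,0,-0.14],0.075],
    [[0.064,-0.046,0],[0,0,-0.28],0.075],
    [[0.095,-0.069,0],[0,0,-0.42],0.075],
    [[0.127,-0.092,0],[0,0,-0.56],0.075],
    [[0.158,-0.115,0],[0,0,-0.7],0.075],
  ],
)

```text
time: 1.6
tool_pos: [0.5062, -0.037, 0.2264]
tool_rot: [-3.141, 0.0, 0.993]
contact_force: [0.5, -0.1, -0.5]
opening: 0.0746
grip_force: 0.0
```

arm_command(
  moves=[
    [[0,0,0.02],[0,0,-0.07],0.075],
    [[0,0,0.045],[0,0,-0.142],0.075],
    [[0,0,0.07],[0,0,-0.142],0.075],
    [[0,0,0.09],[0,0,-0.142],0.075],
    [[0,0,0.1],[0,0,-0.142],0.075],
  ],
)

```text
time: 2.1
tool_pos: [0.5044, -0.0382, 0.1247]
tool_rot: [-3.138, 0.001, 1.129]
contact_force: [-0.1, 0.0, -0.3]
opening: 0.0754
grip_force: 0.0
```

```bash
python3 - <<'E'
from h import *
o=[]
for n,(x,y) in(("top",(260,180)),("side",(245,130))):
    im=robot.read_camera(n)[:,:,::-1]; cv2.imwrite(f"pics/{n}1.png",im)
    o.append(cv2.resize(im[y:y+120,x:x+100],None,fx=4,fy=4,interpolation=cv2.INTER_CUBIC))
cv2.imwrite("pics/both1.png",np.hstack(o)); s=robot.observe(); print(s["tool_pos"],s["tool_rot"])
E
```

```text
[ 0.50474134 -0.03841653  0.12544431] [-3.13863481e+00  7.26898183e-04  1.12873840e+00]
```

View pics/both1.png

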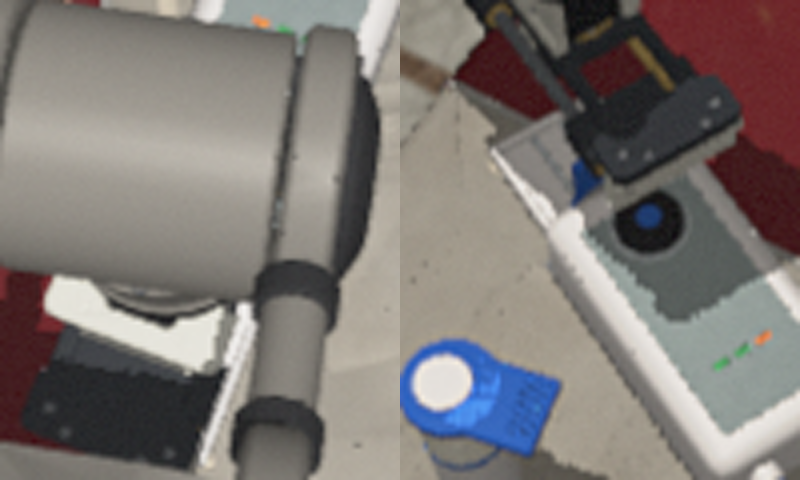

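```bash
python3 - <<'E'
from h import *
s=robot.observe();p=s["tool_pos"];yw=s["tool_rot"][2]
y=np.array([np.sin(yw),-np.cos(yw),0]);x=np.array([np.cos(yw),np.sin(yw),0])
c=lambda P:((proj("side",P)-[245,130])*4+[400,0]).round().astype(int)
im=cv2.imread("pics/both1.png")
for sg,col in((1,(0,255,255)),(-1,(0,255,0))):
  for a,b in((.0375,-.0095),(.0375,.0095),(.0565,.0095),(.0565,-.0095)):
    P=p+sg*a*y+b*x; cv2.circle(im,tuple(map(int,c(P))),3,col,-1)
cv2.imwrite("pics/ann1.png",cv2.resize(im[:,400:],None,fx=1.4,fy=1.2))
print(c(p+.047*y), c([.549,-.057,.086]))
E
```

```text
[640 180] [647 215]
```

View pics/ann1.png

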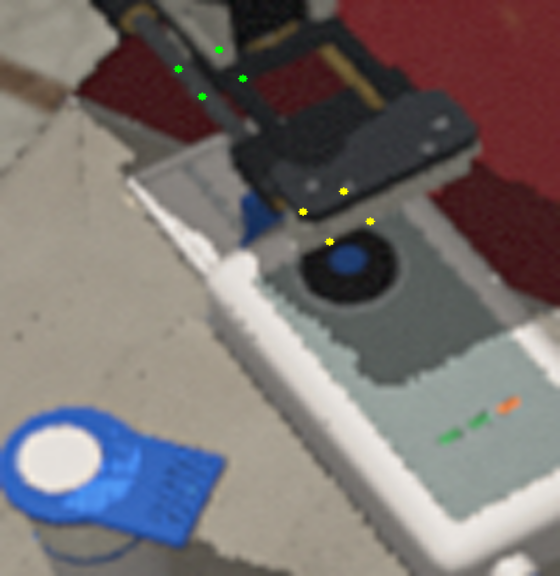

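arm_command(
  moves=[
    [[0.002,0.004,0.005],[0,0,0],0.075],
    [[0.002,0.004,0.014],[0,0,0],0.075],
    [[0.002,0.004,0.024],[0,0,0],0.075],
    [[0.002,0.004,0.032],[0,0,0],0.075],
    [[0.002,0.004,0.035],[0,0,0],0.075],
  ],
)

```text
time: 2.7
tool_pos: [0.5094, -0.0384, 0.0906]
tool_rot: [-3.14, 0.0, 1.129]
contact_force: [-0.8, 0.0, -0.4]
opening: 0.0748
grip_force: 0.0
```

```bash
python3 - <<'E'
from h import *
im=robot.read_camera("side")[:,:,::-1]
cv2.imwrite("pics/s2.png",cv2.resize(im[130:230,245:365],None,fx=5,fy=5,interpolation=cv2.INTER_CUBIC)); s=robot.observe(); print(s["tool_pos"],s["tool_rot"],s["contact_force"])
E
```

```text
[ 0.5094177  -0.0383962   0.09057029] [-3.13982600e+00  4.82817968e-04  1.12868304e+00] [-0.21898654  0.11103043 -1.06505707]
```

View pics/s2.png

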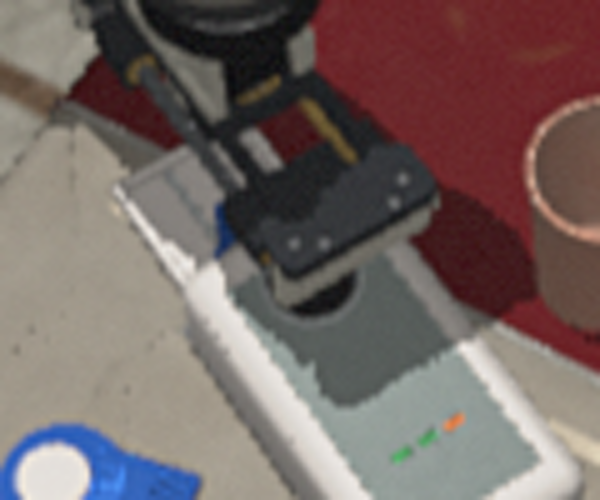

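The rear finger is over the button, whose visible rear rim is at (325,300) in the crop. The tab at (222,235) has free space ahead of it. Now I'll press.

arm_command(
  moves=[
    [[0,0,0.003],[0,0,0],0.075],
    [[0,0,0.006],[0,0,0],0.075],
    [[0,0,0.009],[0,0,0],0.075],
    [[0,0,0.011],[0,0,0],0.075],
    [[0,0,0.0115],[0,0,0],0.075],
  ],
)

```text
time: 3.25
tool_pos: [0.5103, -0.0385, 0.0804]
tool_rot: [3.141, -0.0, 1.129]
contact_force: [-1.3, 1.0, 4.8]
opening: 0.075
grip_force: 2.2
```

arm_command(
  moves=[
    [[0,0,0],[0,0,0],0.075],
    [[0,0,0],[0,0,0],0.075],
    [[0,0,0],[0,0,0],0.075],
    [[0,0,0],[0,0,0],0.075],
    [[0,0,0],[0,0,0],0.075],
  ],
)

```text
time: 3.75
tool_pos: [0.5102, -0.0385, 0.0804]
tool_rot: [3.141, -0.0, 1.129]
contact_force: [-0.3, 0.1, 5.6]
opening: 0.075
grip_force: 3.8
```

```bash
python3 - <<'E'
from h import *
im=robot.read_camera("side")[:,:,::-1]
cv2.imwrite("pics/s3.png",cv2.resize(im[130:230,245:365],None,fx=5,fy=5,interpolation=cv2.INTER_CUBIC)); s=robot.observe(); print(s["tool_pos"],s["opening"],s["contact_force"],s["torque"],s["grip_force"])
E
```

```text
[ 0.51020361 -0.03849458  0.08040441] 0.0750587885709085 [-0.8585828   0.11316294  4.76413739] [-0.04360961 -0.08472092 -0.06082514] 3.7550222547724843
```

View pics/s3.png

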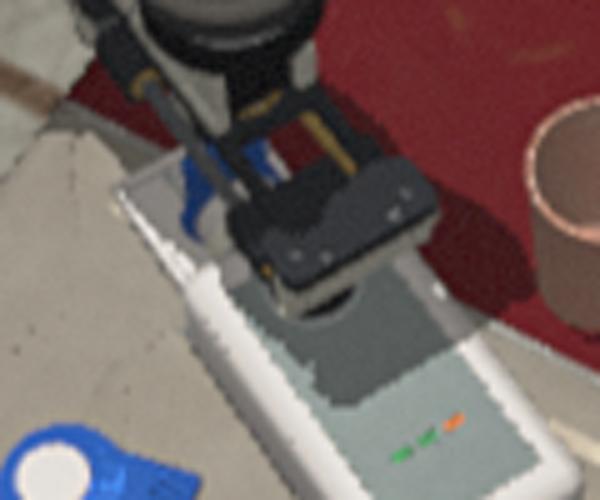

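The tab has moved from (222,235) to about (195,190)–(265,155) in the crop and rests against the front finger. The 3.8 N pad force matches the spring, and the filter hasn't moved.

```bash
python3 -c "
from cell import robot
print(robot.hand_in())"
```

```text
the job is handed in; nothing more can be done
None
```

I pressed the eject button and stopped the cartridge with the front finger about 31 mm out (halfway is 70 mm), then handed the job in at about 4 s with that finger still holding it back; the filter had not visibly moved and nothing else was touched, but no verdict was returned.

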